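# Turn a spectacle temple end for end with the bench spring clip

### The job

The spectacle temple (side piece) in the feed channel of the polishing machine has its polished dark half at the wheel; turn it end for end so that its dull pale half points at the wheel instead. Take it by the free pale half, press it down fully home into the spring clip so that the clip holds it by its middle, let go, then take it by the dark half and lay it back flat in the channel, with its middle at the middle of the channel. Never put it down on or drop it to the bench, and leave the other things on the bench where they are.

Things in the scene. Friction and masses are not known exactly. Their poses are not given: they have to be found in the camera images.
- temple: Spectacle temple (side piece of glasses): straight flat bar with round ends, 160 mm long (x), 14 wide (y), 8 thick (z), about 30 g. Origin: middle of its underside. +x points to the polished end: half x > 0 is dark brown, half x < 0 dull pale beige with a tiny brass plate on top. Lying in channel or clip, about 50 mm of it sticks out at each end, free air below.
- polished_end (a point): Extreme tip of the dark polished half, at mid thickness.
- dull_end (a point): Extreme tip of the pale dull half, at mid thickness.
- machine: Green polishing machine fixed to the bench, off. Origin on the bench under the middle of its feed channel; +x along the channel towards the wheel, z up. Foot plate x -35 to 265 mm, 110 wide, 8 high. Green hood over the wheel to x 265, 176 high. Motor 116 across on the -y side of the wheel, to y -215 mm.
- channel_mid (a point): Middle of the channel's floor, 80 mm above the bench; axes as the machine's (x towards the wheel). Aluminium channel 60 mm long (x -30 to 30), 24 wide inside, 34 outside, walls 8 mm above the floor, ends open, on a 20 mm post.
- shield_mid (a point): Centre of the underside of the clear flat shield, 55 mm long (machine x 32 to 88) by 100 wide, 4 thick, 46 mm above the channel's floor. The wheel half of the temple lies under it, so the temple goes in and out lengthways, a little above the channel's walls.
- wheel_rim (a point): Point of the buffing wheel's rim nearest the channel, at machine x 100 mm, 87 mm above the bench. Cream wheel, 150 mm across, 26 thick, upright in the machine's x-z plane.
- clip: Spring clip fixed on the bench: foot 68 mm across, 10 high; 18 mm post; head 30 (x) x 50 (y) mm, its top (the seat) 70 mm above the bench. Origin on the bench under its centre. Two upright steel jaws 24 mm long along x, part along y, with red lead-in lips leaning apart: their tops are 31 mm above the seat, 26 mm apart. The temple lies along the clip's x, either way round.
- clip_seat (a point): Centre of the clip's seat, axes as the clip's; the temple is home when its underside rests here. Jaws 11 mm apart at rest, each sprung (300 N/m, 1.2 N shut, 1.7 N with the temple in): press the temple straight down between them with up to about 12 N; pull straight up with up to about 6 N.
- screw_jar: Bystander: amber glass jar with brass lid, 48 mm across, 55 mm high; origin at its underside's centre.
- wax_bar: Bystander: dark red bar of polishing wax, 50 x 110 x 30 mm; origin at its underside's centre.
- frame_front: Bystander: brown spectacle front lying flat, about 50 (x) x 130 (y) x 5 mm; origin at its centre.
- screwdriver: Bystander: screwdriver 150 mm long lying along its x.

How it is judged:
By the outcome, as a careful person would: the job done as asked, in the order asked, and still so for the second after the job is handed in, with the robot touching nothing.
It also fails if it takes over 58 s, if anything falls off the work surface, if the arm or the gripper's body presses on something with over 40 N, if the wrist force passes 120 N, or if a joint passes its speed limit or range.

### The arm

A 6-joint arm with a two-finger parallel gripper is mounted at the origin on the work surface. World frame = base frame: x ahead of the robot, y to its left, z up, the work surface at z = 0. Lengths are in m, angles in rad, forces in N, time in s.
With the tool pointing down it reaches from about 0.35 to 0.775 m from the base axis. Payload 5.5 kg.
Tool frame: the origin (TCP) lies between the finger pads; the fingertips stand 22 mm ahead of it and the grasp point (between the pads) lies 3 mm ahead of it; z points along the fingers, y is the line along which they close (so a half turn about z gives the same grasp; the last joint's range is limited). The gripper opens to 85 mm and grips with 20 to 120 N. Pads are 22 mm wide; open, the fingers measure 114 mm over their backs; the gripper's body (76 mm by 85 mm) begins 54 mm behind the grasp point. The pads swing forward as they close: fully open they stand 13 mm farther back than shut.
Start: joints at [-1.299, 0.313, 0.046, 1.304, 0, 1.431], TCP at [0.23, -0.527, 0.253] pointing down, gripper open.
Joint ranges: [-2.76, 2.76], [-0.86, 1.69], [-1.03, 1.26], [-2.2, 2.34], [-1.47, 1.5], [-3.14, 3.14]. Speed limits (rad/s): [2.57, 2.57, 3.14, 3.14, 3.14, 3.14].

### API

Orientations are given as a unit quaternion [w, x, y, z].
In Python, from workcell import env, optics, monitor, hand_in gives the robot as it stands (env), with the cameras (optics), the readings (monitor) and the job as plain functions.
- The arm moves only by the shell command python3 nudge.py 'ROWS' [OPENING] [FORCE]. ROWS is a JSON list of rows, 1 to 8 of them, each of 6 numbers: dx, dy, dz in m, then a rotation vector rx, ry, rz in rad; each row is the pose to reach, as a shift and turn from the pose commanded when the command began, along the tool's axes at that moment; what a row does not reach only later rows make up. A row lasts 1/8 s, in which the tool goes at most 0.0625 m and 0.188 rad, less where a joint would pass 70% of its speed; a pose out of reach is approached as far as the arm can. OPENING is the finger opening in m, set as the command begins (- or left out keeps the last). The fingers move at their own pace and stop on an object; FORCE is the grip in N (left out, the last holds). Time passes only in rows, so rows that do not move let the fingers close. It prints the time, the measured TCP pose, the force, the opening and the grip force at its end.
- monitor.get_state(): the state, without advancing time (a new reading comes with each control period).
- optics.read_camera(name): name is "side" or "top"; returns a dict with "image" (420x560x3 uint8, red, green, blue), "K" (3x3 intrinsics, pixels), "D" ([k1, k2, p1, p2, k3] as OpenCV has them; the pictures are not rectified), "R" (3x3) and "t" (3): a world point X has camera coordinates R X + t. Camera axes: x right, y down, z forward; pixel columns grow to the right and rows downward; lengths in m; the calibration is good to about 2 mm. A picture is of the moment at which its call begins. There is no depth.
- hand_in(): hands the job in; it is judged then, once.
The state is a dict: "clock": time; "joint_pos": joint angles; "qvel": joint speeds; "tau": joint torques, N m; "tcp_pos": TCP position; "orientation": TCP orientation; "wrist_force": force on the tool from outside, world axes, zero at the start; "ft_torque": the same for the moment, N m; "finger_gap": finger opening in m; "grip_force": force on a finger pad.
Only numpy, scipy, OpenCV 4.12 (cv2) and the standard library are available. Lean on these libraries where they do the work, as an engineer would, in place of code of your own. Each camera call takes 0.05 s, during which the arm holds its last target. There are 200 camera calls.

## Working session

There is one attempt and no reset: what is moved stays moved. The work goes in short steps, Python scripts to look and compute and a shell command to move; the robot and the scene stay as the last step left them, time stands still between calls to the robot, and variables do not carry over. Pictures are saved under pics/ and viewed, at most 10 in all, crops included, and the job is handed in when it is done.

```bash
ls; mkdir -p pics
python3 - <<'E'
from workcell import env, optics, monitor, hand_in
import cv2,pickle
d={}
for n in("side","top"):
    c=optics.read_camera(n);d[n]=c
    cv2.imwrite(f"pics/{n}0.png",c["image"][:,:,::-1])
    print(n,c["K"],c["D"],-c["R"].T@c["t"],c["R"])
pickle.dump(d,open("c0.pkl","wb"))
print(monitor.get_state())
E
```

```text
nudge.py
pics
workcell.py
side [[516.50149671   0.         267.78406421]
 [  0.         516.50149671 209.33078029]
 [  0.           0.           1.        ]] [-0.07165  0.       0.       0.       0.     ] [0.19087636 1.00424937 1.00771158] [[-0.93545867 -0.35311246  0.01512184]
 [-0.23514132  0.5898491  -0.77251964]
 [ 0.26386671 -0.72621597 -0.63481078]]
top [[432.20691038   0.         279.20710866]
 [  0.         432.20691038 206.04561919]
 [  0.           0.           1.        ]] [-0.03879257  0.          0.          0.          0.        ] [ 0.44481274 -0.03254492  1.02739249] [[ 0.01696224 -0.99979764  0.01081469]
 [-0.98894665 -0.01836963 -0.14712946]
 [ 0.14729835 -0.00819951 -0.98905812]]
{'clock': 0.1, 'joint_pos': array([-1.29861285e+00,  3.13957167e-01,  4.50561553e-02,  1.30361376e+00,
        9.65938660e-06,  1.43120637e+00]), 'qvel': array([-0.00099851, -0.00110059,  0.00382876, -0.00062446, -0.00023705,
        0.00037932]), 'tau': array([ 1.79145063e-03, -4.81724739e+01,  2.99244261e+01,  1.27217872e-02,
       -2.32101120e-04,  1.91906190e-05]), 'tcp_pos': array([ 0.23001439, -0.52650848,  0.25246499]), 'orientation': array([-8.57653443e-04,  9.78879733e-01,  2.04435149e-01, -5.21027702e-05]), 'wrist_force': array([-0.75668941,  0.26638352, -0.63416566]), 'ft_torque': array([ 0.0124379 ,  0.02807093, -0.0003979 ]), 'grip_force': 0.0, 'finger_gap': 0.08528349657675002}
```

View pics/side0.png

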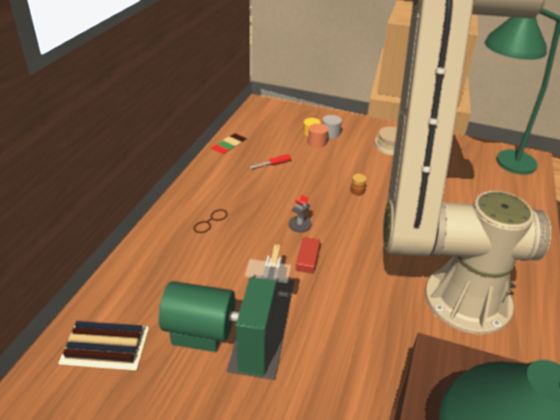

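View pics/top0.png

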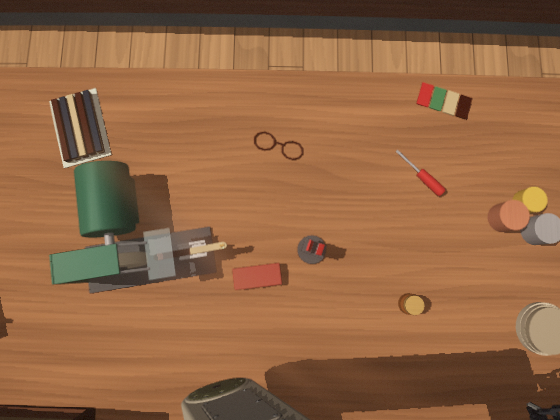

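The side view shows the machine (hood 258,320), the temple's pale end near (276,250), the clip at (301,213). The top view shows the hood at (87,263), the shield at (160,255), the temple's pale half from about (190,250) to (226,245), the clip at (313,248) and the wax at (257,276). I'll enlarge both.

Run:
```python
import cv2,pickle,numpy as np
d=pickle.load(open("c0.pkl","rb"))
t=d["top"]["image"][215:295,130:340,::-1]; s=d["side"]["image"][190:300,230:330,::-1]
a=cv2.resize(t,None,fx=3.8,fy=3.8,interpolation=cv2.INTER_CUBIC)
cv2.imwrite("pics/t0c.png",a)
cv2.imwrite("pics/s0c.png",cv2.resize(s,None,fx=5.4,fy=5.4,interpolation=cv2.INTER_CUBIC))
```

```text
(no output)
```

View pics/t0c.png

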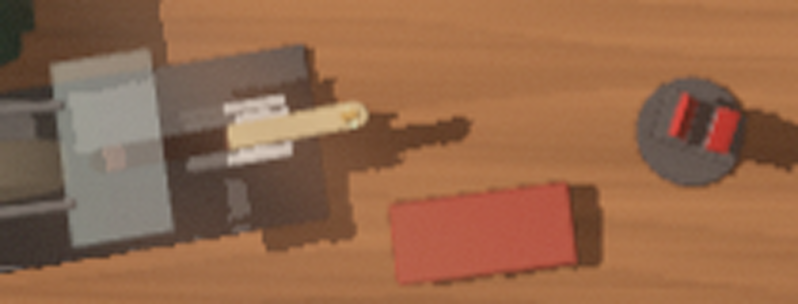

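View pics/s0c.png

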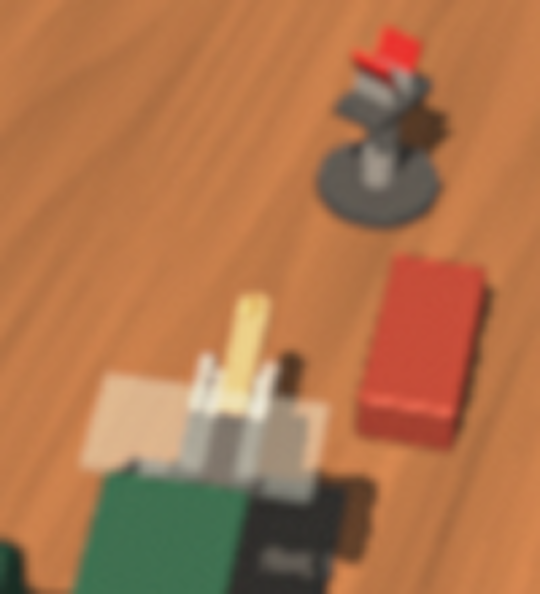

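The crops show the pale half from crop (230,135) to (368,113) in the top view, and the red lips at (684,117) and (722,130). Now to measure.

```bash
cat > h.py <<'E'
import cv2,numpy as np
def ray(c,p):
    u=cv2.undistortPoints(np.array(p,float).reshape(-1,1,2),c["K"],c["D"]).reshape(-1,2)
    d=np.c_[u,np.ones(len(u))]@c["R"]
    return -c["R"].T@c["t"],d
def plane(c,p,z):
    o,d=ray(c,p); return o+d*((z-o[2])/d[:,2])[:,None]
def proj(c,X):
    return cv2.projectPoints(np.array(X,float).reshape(-1,3),cv2.Rodrigues(c["R"])[0],c["t"],c["K"],c["D"])[0].reshape(-1,2)
def tri(c1,p1,c2,p2):
    o1,d1=ray(c1,[p1]);o2,d2=ray(c2,[p2]);d1,d2=d1[0],d2[0]
    s=np.linalg.lstsq(np.c_[d1,-d2],o2-o1,rcond=None)[0]
    a,b=o1+s[0]*d1,o2+s[1]*d2
    return (a+b)/2,np.linalg.norm(a-b)
def mask(c,lo,hi,roi):
    h=cv2.cvtColor(c["image"],cv2.COLOR_RGB2HSV); m=cv2.inRange(h,np.array(lo),np.array(hi))
    z=np.zeros_like(m);x0,y0,x1,y1=roi;z[y0:y1,x0:x1]=m[y0:y1,x0:x1];return z
def blobs(m,mn=6):
    n,l,s,ce=cv2.connectedComponentsWithStats(m)
    return [(s[i,4],ce[i],np.argwhere(l==i)[:,::-1].astype(float)) for i in range(1,n) if s[i,4]>=mn]
E
python3 - <<'E'
import pickle;from h import *
np.set_printoptions(precision=4,suppress=True)
d=pickle.load(open("c0.pkl","rb"));T,S=d["top"],d["side"]
h=lambda c,x,y:cv2.cvtColor(c["image"],cv2.COLOR_RGB2HSV)[y,x]
print("px",h(T,210,247),h(T,200,249),h(T,230,256),h(T,250,240),h(S,275,255),h(S,290,240),h(T,310,246),h(T,255,276))
def axis(P):
    c=P.mean(0);v=np.linalg.svd(P-c)[2][0];t=(P-c)@v;return c,v,t.min(),t.max()
for n,c,roi,z in(("top",T,(180,235,235,260),.088),("side",S,(265,240,285,270),.088)):
    for a,ce,p in blobs(mask(c,(19,70,150),(32,255,255),roi),15):
        W=plane(c,p,z)[:,:2];cc,v,a0,a1=axis(W)
        print(n,"pale",a,ce,cc,v,np.degrees(np.arctan2(v[1],v[0])),cc+v*a0,cc+v*a1)
for n,c,roi in(("top",T,(295,235,330,262)),("side",S,(290,190,315,210))):
    m=mask(c,(0,170,130),(8,255,255),roi)|mask(c,(173,170,130),(180,255,255),roi)
    for a,ce,p in blobs(m): print(n,"lip",a,ce,plane(c,[ce],.096),plane(c,p,.096).ptp(0) if hasattr(p,'ptp') else '')
m=mask(T,(0,0,30),(180,110,110),(294,230,332,268));b=max(blobs(m,50),key=lambda x:x[0]);(x,y),r=cv2.minEnclosingCircle(b[2].astype(np.float32));print("foot",x,y,r,plane(T,[(x,y)],.01))
# wheel machine lines: shield corners from crop
print("shield",plane(T,np.array([(50,65),(150,50),(172,232),(75,247)])/3.8+[130,215],.13))
print("footplate corners",plane(T,np.array([(305,45),(328,215)])/3.8+[130,215],.008))
E
```

```text
px [ 18  89 207] [ 18  87 206] [ 12 148 110] [ 13 145 163] [ 22 107 236] [ 12 159 191] [  4 186 100] [  5 155 183]
side pale 82 [274.7073 254.1341] [0.4936 0.113 ] [-0.2082  0.9781] 102.01647295056853 [0.5006 0.08  ] [0.487  0.1441]
top lip 18 [308.5556 244.9444] [[ 0.5001 -0.1049  0.096 ]] 
top lip 59 [320.0339 248.8305] [[ 0.4921 -0.1296  0.096 ]] 
side lip 76 [301.5921 199.1711] [[ 0.4963 -0.1172  0.096 ]] 
foot 311.9444580078125 249.5 14.484885215759277 [[ 0.4946 -0.1196  0.01  ]]
shield [[0.5184 0.2423 0.13  ]
 [0.5277 0.1878 0.13  ]
 [0.4293 0.1707 0.13  ]
 [0.4203 0.2228 0.13  ]]
footplate corners [[0.5439 0.1213 0.008 ]
 [0.4394 0.1031 0.008 ]]
```

Run:
```python
import pickle;from h import *
np.set_printoptions(precision=4,suppress=True)
d=pickle.load(open("c0.pkl","rb"));T,S=d["top"],d["side"]
for a,ce,p in blobs(mask(T,(15,60,150),(32,125,255),(185,235,235,260)),25):
    for hh in(.088,):
        W=plane(T,p,hh)[:,:2];r=cv2.minAreaRect((W*1000).astype(np.float32));
        c=W.mean(0);v=np.linalg.svd(W-c)[2][0];v=v*np.sign(v[1]);t=(W-c)@v
        print("pale",a,ce,r,c,np.degrees(np.arctan2(v[1],v[0])),c+v*t.min(),c+v*t.max())
for v0 in(50,80):
    m=mask(T,(0,165,v0),(9,255,255),(298,238,328,258))|mask(T,(170,165,v0),(180,255,255),(298,238,328,258))
    for a,ce,p in blobs(m,10):
        r=cv2.minAreaRect((plane(T,p,.097)[:,:2]*1000).astype(np.float32));print("lip",v0,a,ce,plane(T,[ce],.097),r)
# channel walls: bright unsaturated
for n,c,roi in(("top",T,(180,232,215,262)),("side",S,(260,250,285,285))):
  for a,ce,p in blobs(mask(c,(0,0,150),(180,60,255),roi),6):
    W=plane(c,p,.088)[:,:2];k=W.mean(0);v=np.linalg.svd(W-k)[2][0];print(n,"wall",a,ce,k,np.degrees(np.arctan2(v[1],v[0])))
for nm,lo,hi,roi,z in(("wax",(0,130,120),(8,255,255),(228,260,285,292),.03),):
  for a,ce,p in blobs(mask(T,lo,hi,roi),100): print(nm,cv2.minAreaRect((plane(T,p,z)[:,:2]*1000).astype(np.float32)))
S2=cv2.cvtColor(T["image"],cv2.COLOR_RGB2HSV)
print(S2[236:260,185:230:4,2]);
```

```text
pale 251 [207.3267 247.5777] ((491.1249694824219, 112.63406372070312), (15.692906379699707, 79.7767105102539), 11.221446990966797) [0.4909 0.1138] 101.71865201517136 [0.4992 0.0736] [0.483  0.1517]
lip 50 35 [309.2    245.4286] [[ 0.499  -0.1062  0.097 ]] ((499.3634948730469, -106.2934799194336), (6.786898136138916, 22.465988159179688), 71.95561981201172)
lip 50 60 [320.05   248.9167] [[ 0.4919 -0.1296  0.097 ]] ((492.06451416015625, -129.5980224609375), (10.859220504760742, 23.858572006225586), 71.8207778930664)
lip 80 35 [309.2    245.4286] [[ 0.499  -0.1062  0.097 ]] ((499.3634948730469, -106.2934799194336), (6.786898136138916, 22.465988159179688), 71.95561981201172)
lip 80 60 [320.05   248.9167] [[ 0.4919 -0.1296  0.097 ]] ((492.06451416015625, -129.5980224609375), (10.859220504760742, 23.858572006225586), 71.8207778930664)
top wall 85 [197.2588 243.1765] [0.5   0.136] 96.90845797164485
top wall 64 [198.2344 254.8125] [0.4749 0.1328] 100.30390975363817
side wall 97 [266.8454 267.    ] [0.4961 0.1628] 101.11155211354259
side wall 101 [277.3762 269.0396] [0.4695 0.1598] 107.1556231
[... 636 characters left out ...]
204 204 206 207 209 211 175 204 109]
 [130 130 206 205 205 206 208 209 210 182 177 108]
 [115 126 207 205 205 206 207 209 210 190 121 106]
 [ 92 130 207 206 206 205 206 197 179 138 107 105]
 [ 84 131 207 205 205 206 186 153 116 113 112 106]
 [ 84 128 209 207 204 182 134 104 114 112 111 106]
 [ 80 120 209 195 175 184 108 106 119 114 112 106]
 [ 81 115 189 197 182 204 106 106 118 116 112 107]
 [ 79 108 194 208 207 204 107 105 120 117 115 109]
 [ 99 122 210 209 207 182 106 106 119 117 114 111]
 [120 138 210 196 173 130 108 106 122 118 116 111]
 [126 137 185 149 101 103 105 109 121 121 118 114]
 [117 114 125  91  97  99 102 105 122 120 118 115]
 [ 93  88  86  91  96 102 103 106 121 120 119 128]]
```

Run:
```python
import pickle;from h import *
np.set_printoptions(precision=4,suppress=True)
d=pickle.load(open("c0.pkl","rb"));T,S=d["top"],d["side"]
for a,ce,p in blobs(mask(S,(13,60,195),(32,135,255),(262,235,285,275)),25):
    W=plane(S,p,.088)[:,:2];c=W.mean(0);v=np.linalg.svd(W-c)[2][0];v=v*np.sign(v[1]);t=(W-c)@v
    print("pale side",a,ce,c,np.degrees(np.arctan2(v[1],v[0])),c+v*t.min(),c+v*t.max())
# predicted pixels of channel for hypothesis
for mid in((.485,.147),(.484,.151)):
  for ang in(100,101.5):
    a=np.radians(ang);ex=np.array([np.cos(a),np.sin(a),0]);ey=np.array([-ex[1],ex[0],0])
    X=[np.r_[mid,.088]+sx*.03*ex+sy*.0145*ey for sx in(-1,1) for sy in(1,-1)]
    print(mid,ang,"top",proj(T,X).round(1).tolist(),"side",proj(S,X).round(1).tolist())
a=cv2.resize(T["image"][228:268,160:230,::-1],None,fx=8,fy=8,interpolation=cv2.INTER_NEAREST)
b=cv2.resize(S["image"][235:285,255:305,::-1],None,fx=6.4,fy=6.4,interpolation=cv2.INTER_NEAREST)
o=np.zeros((320,880,3),np.uint8);o[:,:560]=a;o[:,560:]=b;cv2.imwrite("pics/ch.png",cv2.resize(o,(792,288),interpolation=cv2.INTER_AREA))
```

```text
pale side 149 [274.6309 255.5235] [0.4921 0.1178] 102.1148770484826 [0.5004 0.0791] [0.4841 0.1548]
pale side 39 [263.0256 266.0256] [0.5061 0.1632] 106.41262308836293 [0.5121 0.1426] [0.4984 0.1894]
(0.485, 0.147) 100 top [[206.5, 254.5], [204.7, 241.2], [179.0, 258.8], [177.3, 245.5]] side [[281.0, 256.4], [269.7, 254.8], [276.9, 273.3], [265.3, 271.6]]
(0.485, 0.147) 101.5 top [[206.6, 254.1], [204.5, 240.9], [179.2, 259.2], [177.2, 245.9]] side [[280.7, 256.2], [269.4, 254.8], [277.3, 273.3], [265.6, 271.8]]
(0.484, 0.151) 100 top [[204.6, 254.9], [202.9, 241.7], [177.1, 259.3], [175.5, 246.0]] side [[280.9, 257.5], [269.6, 255.9], [276.8, 274.6], [265.1, 272.8]]
(0.484, 0.151) 101.5 top [[204.8, 254.6], [202.6, 241.3], [177.3, 259.6], [175.3, 246.4]] side [[280.6, 257.4], [269.2, 256.0], [277.1, 274.5], [265.4, 273.0]]
```

View pics/ch.png

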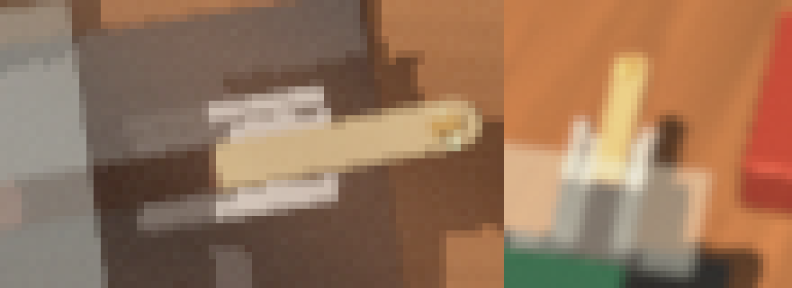

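The picture shows the channel walls running in the top view from px x≈178 to 206, and the pale tip at px 226.7. That puts the channel middle at about (0.4855, 0.147) with axis ~100°, and the temple lies ~4 mm towards the wheel. Next, the approach.

```bash
cat >> h.py <<'E'
from scipy.spatial.transform import Rotation as Ro
def go(x,y,z,phi,tilt=0):
    """shift/turn in tool axes from measured pose to TCP (x,y,z), tool down, tool x at phi deg"""
    from workcell import env, optics, monitor, hand_in
    s=monitor.get_state();q=s["orientation"];R=Ro.from_quat(np.r_[q[1:],q[0]])
    f=np.radians(phi);G=Ro.from_matrix(np.array([[np.cos(f),np.sin(f),0],[np.sin(f),-np.cos(f),0],[0,0,-1]]).T)
    G=Ro.from_matrix(np.array([[np.cos(f),np.sin(f),0],[np.sin(f),-np.cos(f),0],[0,0,-1]]))
    d=R.inv().apply(np.array([x,y,z])-s["tcp_pos"]);r=(R.inv()*G).as_rotvec()
    X=R.as_matrix()[:,0]
    print("t",s["clock"],"pos",s["tcp_pos"].round(4),"phi",np.degrees(np.arctan2(X[1],X[0])).round(2),"F",s["wrist_force"].round(1),"gap",round(s["finger_gap"],4),"j",s["joint_pos"].round(2))
    print("delta",d.round(4).tolist(),r.round(4).tolist(),"rows",np.linalg.norm(d)/.0625,np.linalg.norm(r)/.188)
E
python3 -c "
from h import *
go(.4945,.1008,.16,101)"
```

```text
t 0.1 pos [ 0.23   -0.5265  0.2525] phi 23.59 F [-0.8  0.3 -0.6] gap 0.0853 j [-1.3   0.31  0.05  1.3   0.    1.43]
delta [0.4934, -0.4689, 0.0934] [-0.0013, -0.0014, -1.351] rows 10.992574618282449 7.186223632749341
```

```bash
python3 nudge.py '[[0.045,-0.043,0,0,0,-0.17],[0.09,-0.085,0,0,0,-0.34],[0.135,-0.128,0,0,0,-0.51],[0.18,-0.171,0,0,0,-0.68],[0.225,-0.214,0,0,0,-0.85],[0.27,-0.257,0,0,0,-1.02],[0.315,-0.3,0,0,0,-1.19],[0.36,-0.342,0,0,0,-1.35]]' 0.03 40; python3 -c "
from h import *
go(.4945,.1008,.16,101)"
```

```text
clock: 1.1
tcp_pos: [0.4234, -0.0675, 0.2532]
orientation: [0.0, 0.634, 0.773, 0.0]
wrist_force: [-0.3, 0.1, 0.2]
finger_gap: 0.0301
grip_force: 0.0
t 1.1 pos [ 0.4234 -0.0675  0.2532] phi 101.24 F [-0.3  0.1  0.2] gap 0.0301 j [-0.35  0.03 -0.3   1.24 -0.    1.03]
delta [0.1512, 0.1025, 0.0932] [0.0002, 0.0003, 0.0042] rows 3.2815077135616946 0.02222543272084268
```

```bash
python3 nudge.py '[[0.04,0.027,0.02,0,0,0],[0.08,0.054,0.045,0,0,0],[0.12,0.08,0.07,0,0,0],[0.151,0.102,0.093,0,0,0],[0.151,0.102,0.093,0,0,0],[0.151,0.102,0.093,0,0,0]]'
python3 - <<'E'
from h import *
from workcell import env, optics, monitor, hand_in
go(.4945,.1008,.087,101)
np.set_printoptions(precision=4,suppress=True)
c=optics.read_camera("side");cv2.imwrite("pics/s1.png",cv2.resize(c["image"][190:290,215:345,::-1],None,fx=5,fy=5))
E
```

```text
clock: 1.85
tcp_pos: [0.4942, 0.098, 0.1601]
orientation: [-0.0, 0.636, 0.771, -0.001]
wrist_force: [-0.5, 0.4, -1.2]
finger_gap: 0.0297
grip_force: 0.0
t 1.85 pos [0.4942 0.098  0.1601] phi 100.97 F [-0.5  0.4 -1.2] gap 0.0297 j [ 0.04  0.23 -0.3   1.04 -0.    1.42]
delta [0.0027, 0.0009, 0.0731] [-0.0012, 0.0003, -0.0005] rows 1.1701981073995014 0.007166904211895396
```

View pics/s1.png

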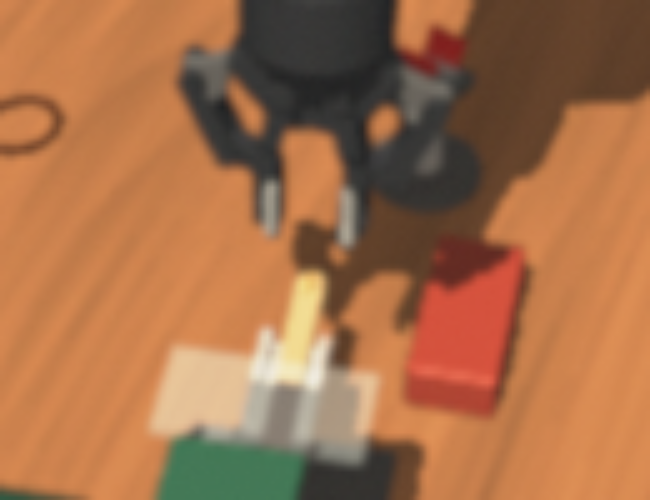

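The picture shows the open fingers (tips at crop (268,230) and (348,240)) straddling the bar's line. I'll descend and keep the fingers open.

```bash
python3 nudge.py '[[0.0,0.001,0.04,0,0,0],[0.001,0.001,0.073,0,0,0],[0.001,0.001,0.073,0,0,0]]'; python3 nudge.py '[[0,0,0,0,0,0],[0,0,0,0,0,0],[0,0,0,0,0,0],[0,0,0,0,0,0]]' 0.0 60;  python3 - <<'E'
from h import *
from workcell import env, optics, monitor, hand_in
go(.4945,.1008,.087,101)
a=optics.read_camera("side")["image"];b=optics.read_camera("top")["image"]
a=cv2.resize(a[215:285,240:310,::-1],None,fx=5.6,fy=5.6);b=cv2.resize(b[222:278,170:240,::-1],None,fx=5.6,fy=5.6)
o=np.zeros((392,790,3),np.uint8);o[:,:392]=a;o[:b.shape[0],398:]=b;cv2.imwrite("pics/g1.png",o)
E
```

```text
clock: 2.28
tcp_pos: [0.4935, 0.0982, 0.0861]
orientation: [-0.001, 0.637, 0.771, -0.001]
wrist_force: [-0.8, 1.1, 0.8]
finger_gap: 0.0298
grip_force: 0.0
clock: 2.78
tcp_pos: [0.4967, 0.0991, 0.0886]
orientation: [0.001, 0.637, 0.771, 0.001]
wrist_force: [0.3, -2.7, 6.8]
finger_gap: 0.0126
grip_force: 59.2
t 2.775 pos [0.4967 0.0991 0.0886] phi 100.94 F [ 0.3 -2.7  6.8] gap 0.0126 j [ 0.04  0.29 -0.41  0.87 -0.    1.42]
delta [0.0021, -0.0018, 0.0016] [0.0028, 0.0011, -0.0011] rows 0.05104238382292467 0.01712172765365738
```

View pics/g1.png

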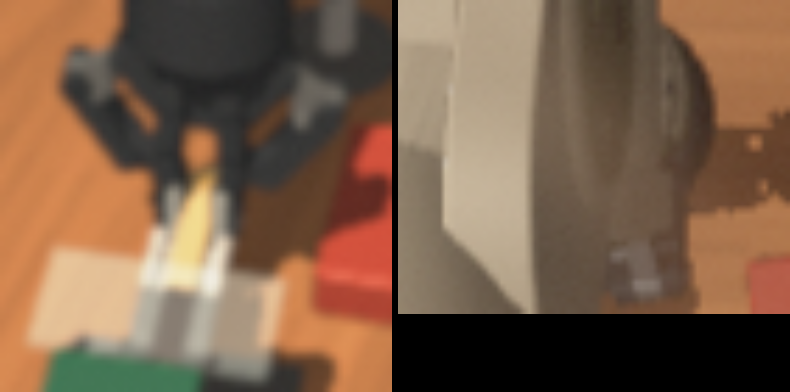

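The side view shows the bar between the pads just outside the channel's end. Lift a little, then pull it out lengthways.

```bash
python3 nudge.py '[[0,0,-0.009,0,0,0],[0,0,-0.018,0,0,0],[0,0,-0.018,0,0,0],[-0.03,0,-0.018,0,0,0],[-0.06,0,-0.018,0,0,0],[-0.1,0,-0.018,0,0,0],[-0.1,0,-0.018,0,0,0]]'
python3 - <<'E'
from h import *
from workcell import env, optics, monitor, hand_in
go(.4945,.1008,.087,101)
a=optics.read_camera("side")["image"];b=optics.read_camera("top")["image"]
a=cv2.resize(a[200:270,240:310,::-1],None,fx=5.6,fy=5.6);b=cv2.resize(b[222:278,190:260,::-1],None,fx=5.6,fy=5.6)
o=np.zeros((392,790,3),np.uint8);o[:,:392]=a;o[:b.shape[0],398:]=b;cv2.imwrite("pics/g2.png",o)
E
```

```text
clock: 3.75
tcp_pos: [0.515, -0.001, 0.1051]
orientation: [0.0, 0.638, 0.77, -0.0]
wrist_force: [0.5, -0.5, -0.0]
finger_gap: 0.0127
grip_force: 58.5
t 3.75 pos [ 0.515  -0.001   0.1051] phi 100.74 F [ 0.5 -0.5 -0. ] gap 0.0127 j [-0.16  0.29 -0.36  0.91 -0.    1.23]
delta [0.1038, -0.0012, 0.0181] [0.0003, 0.0005, -0.0045] rows 1.686101448211784 0.024421046621768562
```

View pics/g2.png

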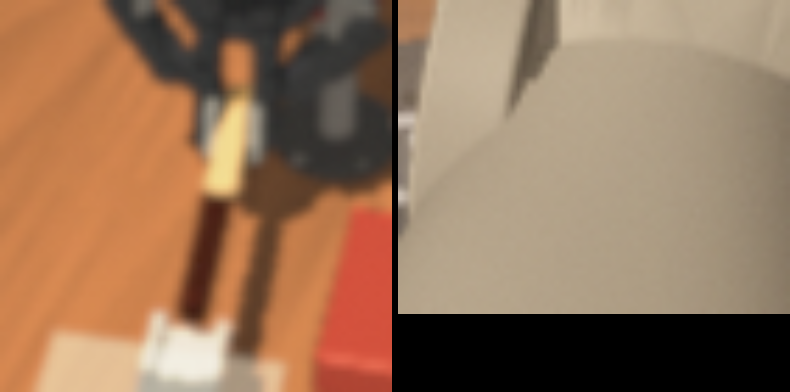

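The side view shows the bar held level-looking, the colour boundary at crop (221,195), i.e. px (279.5,234.8). Now I'll carry it above the clip, turning +61°.

```bash
python3 nudge.py '[[-0.01,0,-0.04,0,0,0],[-0.02,0,-0.08,0,0,0]]'; python3 -c "
from h import *
go(.5427,-.134,.15,162)"
```

```text
clock: 4.1
tcp_pos: [0.5173, -0.0173, 0.1855]
orientation: [-0.001, 0.636, 0.772, -0.0]
wrist_force: [0.1, 0.1, -0.0]
finger_gap: 0.0125
grip_force: 58.5
t 4.1 pos [ 0.5173 -0.0173  0.1855] phi 101.05 F [ 0.1  0.1 -0. ] gap 0.0125 j [-0.19  0.24 -0.23  1.11  0.    1.19]
delta [-0.1194, 0.0027, 0.0354] [-0.0013, -0.0021, -1.0638] rows 1.9933665795672024 5.658524364920585
```

```bash
python3 nudge.py '[[-0.02,0,0,0,0,-0.18],[-0.04,0.001,0,0,0,-0.36],[-0.06,0.001,0,0,0,-0.54],[-0.08,0.002,0.01,0,0,-0.72],[-0.1,0.002,0.02,0,0,-0.9],[-0.118,0.003,0.03,0,0,-1.064],[-0.118,0.003,0.03,0,0,-1.064],[-0.118,0.003,0.03,0,0,-1.064]]';  cat > look.py <<'E'
from h import *
from workcell import env, optics, monitor, hand_in
import sys,pickle
go(.5427,-.134,.15,162)
s=monitor.get_state();a=optics.read_camera("side");b=optics.read_camera("top")
pickle.dump((s,a,b),open(sys.argv[1]+".pkl","wb"))
p=proj(a,[s["tcp_pos"]])[0].astype(int)
q=proj(b,[s["tcp_pos"]])[0].astype(int)
x,y,X,Y=max(0,p[0]-35),p[1]-35,max(0,q[0]-35),q[1]-35;print("crop origins",x,y,X,Y)
A=cv2.resize(a["image"][y:y+70,x:x+70,::-1],(392,392));B=cv2.resize(b["image"][Y:Y+70,X:X+70,::-1],(392,392))
cv2.imwrite("pics/"+sys.argv[1]+".png",np.hstack([A,B]))
E
python3 look.py g3
```

```text
clock: 5.1
tcp_pos: [0.5433, -0.1325, 0.1554]
orientation: [-0.0, 0.158, 0.987, 0.0]
wrist_force: [-0.2, -0.4, -1.5]
finger_gap: 0.0123
grip_force: 58.5
t 5.1 pos [ 0.5433 -0.1325  0.1554] phi 161.82 F [-0.2 -0.4 -1.5] gap 0.0123 j [-0.38  0.33 -0.17  1.07  0.   -0.07]
delta [0.0001, -0.0016, 0.0054] [0.0004, -0.0006, -0.0032] rows 0.090322244980661 0.017595531804617964
crop origins 253 140 289 187
```

View pics/g3.png

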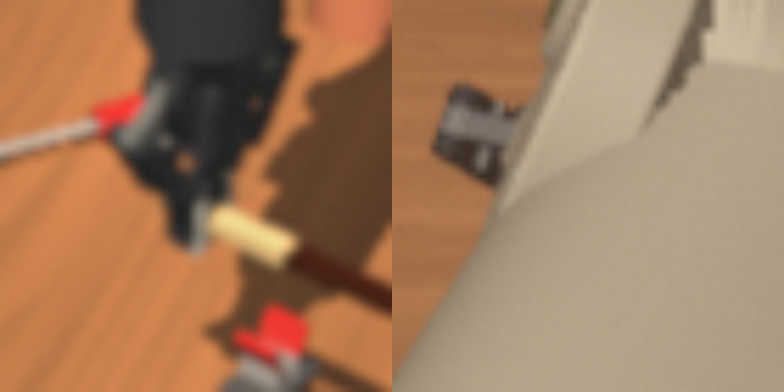

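The side view shows the pale half from crop (215,215) to the boundary (293,252), then the dark half going right; the red lips are below at (270,335). Measure the bar in the vertical plane through the tool.

```bash
cat > bar.py <<'E'
from h import *
import pickle,sys
np.set_printoptions(precision=4,suppress=True)
s,a,b=pickle.load(open(sys.argv[1]+".pkl","rb"))
q=s["orientation"];X=Ro.from_quat(np.r_[q[1:],q[0]]).as_matrix()
u=X[:,0];n=np.cross(u,[0,0,1]);n/=np.linalg.norm(n)
p=proj(a,[s["tcp_pos"]])[0].astype(int);x,y=p
roi=(x-35,y-25,x+60,y+45)
def onplane(P):
    o,d=ray(a,P);W=o+d*(((s["tcp_pos"]-o)@n)/(d@n))[:,None];W=W-s["tcp_pos"];return np.c_[W@u,W[:,2]]
for nm,m in(("pale",mask(a,(14,60,185),(32,140,255),roi)),("dark",mask(a,(0,120,20),(10,255,105),roi)|mask(a,(172,120,20),(180,255,105),roi))):
    B=sorted(blobs(m,20),key=lambda t:-t[0])[:1]
    for k,ce,P in B:
        W=onplane(P);c=W.mean(0);v=np.linalg.svd(W-c)[2][0];v*=np.sign(v[0]);t=(W-c)@v
        print(nm,k,ce,"centroid(along,z)",c,"pitch",np.degrees(np.arctan2(v[1],v[0])),"ends",c+v*t.min(),c+v*t.max(), "px",P.min(0),P.max(0))
E
python3 bar.py g3
```

```text
pale 86 [297.2558 181.2558] centroid(along,z) [ 0.0306 -0.0048] pitch 7.647440595787196 ends [ 0.0051 -0.0083] [ 0.0574 -0.0013] px [290. 177.] [305. 186.]
dark 103 [315.1456 189.8058] centroid(along,z) [ 0.0916 -0.0051] pitch 0.7029355101127022 ends [ 0.0577 -0.0055] [ 0.1311 -0.0046] px [305. 184.] [327. 196.]
```

```bash
python3 nudge.py '[[-0.001,0.001,0.02,0,0,0],[-0.001,0.001,0.04,0,0,0],[-0.001,0.001,0.04,0,0,0],[-0.001,0.001,0.04,0,0,0]]' 0.0 110;  python3 look.py g4; python3 bar.py g4; python3 -c "
from h import *
go(.545,-.134,.0789,162)"
```

```text
clock: 5.7
tcp_pos: [0.5452, -0.1329, 0.1162]
orientation: [0.001, 0.157, 0.988, -0.0]
wrist_force: [0.4, 0.3, 0.4]
finger_gap: 0.0116
grip_force: 107.3
t 5.7 pos [ 0.5452 -0.1329  0.1162] phi 161.91 F [0.4 0.3 0.4] gap 0.0116 j [-0.38  0.36 -0.23  0.98  0.   -0.07]
delta [0.002, -0.0018, -0.0338] [-0.0001, 0.001, -0.0016] rows 0.542451151951353 0.010012310981052508
crop origins 252 151 287 188
pale 75 [295.8    192.1467] centroid(along,z) [ 0.0301 -0.0053] pitch 8.65276998311374 ends [ 0.0057 -0.009 ] [ 0.0556 -0.0014] px [289. 188.] [303. 196.]
dark 93 [313.2796 200.8602] centroid(along,z) [ 0.0908 -0.006 ] pitch 2.493781368394159 ends [ 0.0558 -0.0075] [ 0.1305 -0.0043] px [303. 195.] [325. 207.]
t 5.8 pos [ 0.5456 -0.1332  0.1165] phi 161.91 F [ 0.5 -0.8 -0.2] gap 0.0114 j [-0.38  0.36 -0.23  0.98 -0.   -0.07]
delta [0.0004, -0.0009, 0.0376] [-0.0002, 0.002, -0.0016] rows 0.601854902101311 0.01379510877377372
```

View pics/g4.png

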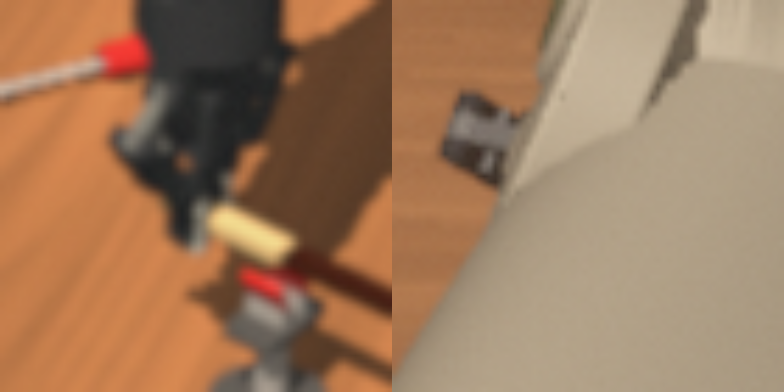

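The side view shows the bar just above the lips (near lip at crop (262,285)), its colour boundary over the head. Ten pictures are now viewed, so the rest goes by numbers. Press down in steps.

```bash
python3 nudge.py '[[0,-0.001,0.008,0,0,0],[0,-0.001,0.014,0,0,0],[0,-0.001,0.019,0,0,0],[0,-0.001,0.019,0,0,0]]'; python3 nudge.py '[[0,0,0.005,0,0,0],[0,0,0.01,0,0,0],[0,0,0.014,0,0,0],[0,0,0.014,0,0,0]]';  python3 -c "
from h import *
go(.545,-.134,.0789,162)"
```

```text
clock: 6.3
tcp_pos: [0.5443, -0.1338, 0.0957]
orientation: [-0.0, 0.157, 0.988, 0.0]
wrist_force: [0.4, 1.2, 0.3]
finger_gap: 0.0113
grip_force: 107.4
clock: 6.8
tcp_pos: [0.5444, -0.1341, 0.0818]
orientation: [-0.0, 0.157, 0.988, -0.0]
wrist_force: [1.4, 0.3, 0.1]
finger_gap: 0.0118
grip_force: 107.8
t 6.8 pos [ 0.5444 -0.1341  0.0818] phi 161.9 F [1.4 0.3 0.1] gap 0.0118 j [-0.38  0.4  -0.28  0.9  -0.   -0.07]
delta [-0.0005, 0.0003, 0.0029] [-0.0001, -0.0003, -0.0017] rows 0.04758087983143012 0.00914866163969186
```

```bash
python3 look.py g5; python3 bar.py g5
```

```text
t 6.8 pos [ 0.5444 -0.1341  0.0818] phi 161.9 F [1.4 0.3 0.1] gap 0.0118 j [-0.38  0.4  -0.28  0.9  -0.   -0.07]
delta [0.0017, -0.0004, -0.0682] [-0.0001, -0.0003, -0.0017] rows 1.0912516710340585 0.00914866163969186
crop origins 252 160 286 190
pale 31 [292.0323 199.9677] centroid(along,z) [ 0.0173 -0.0065] pitch 49.10032789751201 ends [ 0.0099 -0.015 ] [0.0253 0.0027] px [289. 197.] [295. 203.]
dark 90 [313.5667 210.6778] centroid(along,z) [ 0.0935 -0.0066] pitch 2.4950891924994067 ends [ 0.0602 -0.008 ] [ 0.1324 -0.0049] px [304. 205.] [325. 217.]
```

```bash
python3 nudge.py '[[0,0,0.002,0,0,0],[0,0,0.004,0,0,0],[0,0,0.004,0,0,0]]'; python3 nudge.py '[[0,0,0.001,0,0,0],[0,0,0.0015,0,0,0],[0,0,0.0015,0,0,0]]'; python3 look.py g6; python3 bar.py g6
```

```text
clock: 7.28
tcp_pos: [0.5446, -0.1341, 0.0786]
orientation: [0.0, 0.157, 0.988, -0.0]
wrist_force: [0.2, 0.5, 3.4]
finger_gap: 0.0111
grip_force: 108.3
clock: 7.65
tcp_pos: [0.5446, -0.1342, 0.0779]
orientation: [0.0, 0.157, 0.988, -0.0]
wrist_force: [-1.5, 0.9, 9.4]
finger_gap: 0.0114
grip_force: 109.1
t 7.65 pos [ 0.5446 -0.1342  0.0779] phi 161.91 F [-1.5  0.9  9.4] gap 0.0114 j [-0.38  0.4  -0.28  0.89 -0.   -0.07]
delta [0.0018, -0.0005, -0.0721] [-0.0003, 0.0008, -0.0016] rows 1.1547756702029726 0.009737504773879925
crop origins 252 161 286 190
pale 32 [292.1875 201.    ] centroid(along,z) [ 0.0182 -0.006 ] pitch 23.24217624163193 ends [ 0.0066 -0.011 ] [ 0.0273 -0.0021] px [289. 198.] [295. 204.]
dark 87 [313.5057 211.0345] centroid(along,z) [ 0.0936 -0.004 ] pitch 4.108573258923157 ends [ 0.0606 -0.0063] [ 0.1296 -0.0014] px [304. 205.] [324. 217.]
```

```bash
python3 nudge.py '[[0,0,-0.0015,0,0,0],[0,0,-0.002,0,0,0],[0,0,-0.002,0,0,0]]'; python3 look.py g7; python3 bar.py g7
```

```text
clock: 8.12
tcp_pos: [0.5446, -0.1342, 0.0787]
orientation: [0.0, 0.157, 0.988, -0.0]
wrist_force: [1.1, 0.1, 2.5]
finger_gap: 0.0115
grip_force: 108.3
t 8.125 pos [ 0.5446 -0.1342  0.0787] phi 161.9 F [1.1 0.1 2.5] gap 0.0115 j [-0.38  0.4  -0.28  0.89 -0.   -0.07]
delta [0.0019, -0.0004, -0.0713] [-0.0001, 0.0002, -0.0017] rows 1.1405277416612263 0.00906741033498434
crop origins 252 161 286 190
pale 32 [292.25   200.8438] centroid(along,z) [ 0.0184 -0.0062] pitch 26.009155428357637 ends [ 0.0066 -0.012 ] [ 0.0269 -0.0021] px [289. 198.] [295. 204.]
dark 89 [313.7753 211.3483] centroid(along,z) [ 0.0946 -0.0055] pitch 2.348211214577809 ends [ 0.0604 -0.0069] [ 0.1329 -0.0039] px [304. 205.] [325. 217.]
```

Seated (force rises to 9.4 N at the seat, then relaxes; bar level). Release and go up.

```bash
python3 nudge.py '[[0,0,0,0,0,0],[0,0,0,0,0,0],[0,0,-0.01,0,0,0],[0,0,-0.04,0,0,0],[0,0,-0.08,0,0,0],[0.03,0,-0.08,0,0,0],[0.065,0,-0.08,0,0,0],[0.099,0,-0.08,0,0,0]]' 0.034 60; python3 nudge.py '[[0,0,0,0,0,0],[0,0,0,0,0,0]]'; python3 look.py g8; python3 -c "
from h import *
go(.4504,-.1036,.0789,162)"
```

```text
clock: 9.22
tcp_pos: [0.4496, -0.1031, 0.1595]
orientation: [0.0, 0.157, 0.988, -0.0]
wrist_force: [-0.1, -0.7, 0.3]
finger_gap: 0.0341
grip_force: 0.0
clock: 9.48
tcp_pos: [0.4513, -0.1038, 0.1597]
orientation: [0.001, 0.157, 0.988, -0.0]
wrist_force: [0.6, -0.2, 0.7]
finger_gap: 0.0339
grip_force: 0.0
t 9.475 pos [ 0.4513 -0.1038  0.1597] phi 161.9 F [ 0.6 -0.2  0.7] gap 0.0339 j [-0.4   0.15 -0.4   1.02 -0.   -0.08]
delta [-0.0962, -0.0003, 0.0099] [-0.0003, 0.0023, -0.0017] rows 1.5476954749050085 0.015548066314264333
crop origins 282 152 275 232
t 9.575 pos [ 0.4516 -0.1039  0.1593] phi 161.9 F [ 0.2 -0.6 -0.6] gap 0.034 j [-0.4   0.15 -0.4   1.02 -0.   -0.08]
delta [0.0013, -0.0001, 0.0804] [-0.0002, 0.0016, -0.0017] rows 1.2858280440821386 0.012468482063843175
```

```bash
cat > bar2.py <<'E'
from h import *
import pickle,sys
np.set_printoptions(precision=4,suppress=True)
s,a,b=pickle.load(open(sys.argv[1]+".pkl","rb"))
f=np.radians(161.9);u=np.array([np.cos(f),np.sin(f),0]);n=np.array([-u[1],u[0],0]);M=np.array([.4951,-.1181,.074])
x,y=proj(a,[M])[0].astype(int);roi=(x-35,y-30,x+40,y+30)
for nm,m in(("pale",mask(a,(14,60,150),(32,150,255),roi)),("dark",mask(a,(0,120,15),(10,255,105),roi)|mask(a,(172,120,15),(180,255,105),roi))):
    for k,ce,P in sorted(blobs(m,15),key=lambda t:-t[0])[:3]:
        o,d=ray(a,P);W=o+d*(((M-o)@n)/(d@n))[:,None]-M;W=np.c_[W@u,W[:,2]]
        c=W.mean(0);v=np.linalg.svd(W-c)[2][0];v*=np.sign(v[0]);print(nm,k,ce,c,"pitch",np.degrees(np.arctan2(v[1],v[0])),"range",W.min(0),W.max(0))
X,Y=proj(b,[M])[0].astype(int);roi=(X-30,Y-45,X+30,Y+45)
m=mask(b,(14,60,120),(32,150,255),roi)
for k,ce,P in sorted(blobs(m,15),key=lambda t:-t[0])[:3]:
    W=(plane(b,P,.078)-M);print("top pale",k,ce,"along/lat",(W@u).min(),(W@u).max(),(W@n).mean())
E
python3 bar2.py g8
```

```text
pale 120 [287.6083 198.7417] [-0.0507 -0.0024] pitch -2.3599396319140555 range [-0.0791 -0.0154] [-0.0196  0.012 ]
dark 99 [313.8182 211.6566] [ 0.0427 -0.0019] pitch 3.56948588813471 range [ 0.0048 -0.0116] [0.0779 0.0077]
top pale 1835 [318.1373 248.2828] along/lat -0.09099774613157907 0.10887175731216701 0.009112888377094976
```

```bash
python3 nudge.py '[[0.001,0,0.04,0,0,0],[0.001,0,0.075,0,0,0],[0.001,0,0.079,0,0,0],[0.001,0,0.079,0,0,0]]'; python3 nudge.py '[[0,0,0,0,0,0],[0,0,0,0,0,0],[0,0,0,0,0,0],[0,0,0,0,0,0]]' 0.0 110; python3 look.py g9; python3 bar2.py g9
```

```text
clock: 10.07
tcp_pos: [0.4501, -0.1034, 0.0802]
orientation: [0.0, 0.157, 0.988, -0.0]
wrist_force: [0.4, -0.3, 0.4]
finger_gap: 0.0344
grip_force: 0.0
clock: 10.58
tcp_pos: [0.4507, -0.1035, 0.0808]
orientation: [0.002, 0.157, 0.988, -0.0]
wrist_force: [1.1, 0.6, 6.2]
finger_gap: 0.0115
grip_force: 107.8
t 10.575 pos [ 0.4507 -0.1035  0.0808] phi 161.91 F [1.1 0.6 6.2] gap 0.0115 j [-0.4   0.23 -0.52  0.82  0.   -0.08]
delta [-0.0971, -0.0004, -0.0689] [-0.0002, 0.0031, -0.0015] rows 1.9048126190332633 0.01855992494964606
crop origins 280 174 272 233
pale 119 [287.7731 198.3782] [-0.0502 -0.0007] pitch -0.818363762399772 range [-0.0791 -0.0136] [-0.0196  0.0138]
dark 43 [321.3953 215.1628] [ 0.0688 -0.0009] pitch 27.186544931441706 range [ 0.057  -0.0116] [0.0811 0.0094]
top pale 2084 [317.142  257.4347] along/lat -0.061798719697579996 0.1102816683624494 0.013279893389345968
top pale 46 [324.2174 218.4565] along/lat -0.07682593126075149 -0.06199411827561804 0.0011140797986259874
```

```bash
python3 nudge.py '[[0,0,-0.005,0,0,0],[0,0,-0.012,0,0,0],[0,0,-0.022,0,0,0],[0,0,-0.04,0,0,0],[0,0,-0.07,0,0,0],[0,0,-0.1,0,0,0],[0,0,-0.1,0,0,0],[0,0,-0.1,0,0,0]]'; python3 look.py g10
python3 - <<'E'
from h import *
import pickle
np.set_printoptions(precision=4,suppress=True)
s,a,b=pickle.load(open("g10.pkl","rb"));T=s["tcp_pos"]
f=np.radians(161.9);u=np.array([np.cos(f),np.sin(f),0]);n=np.array([-u[1],u[0],0])
x,y=proj(a,[T])[0].astype(int)
for nm,m in(("pale",mask(a,(14,60,150),(32,150,255),(x-70,y-45,x+15,y+25))),):
    for k,ce,P in sorted(blobs(m,15),key=lambda t:-t[0])[:2]:
        o,d=ray(a,P);W=o+d*(((T-o)@n)/(d@n))[:,None]-T;W=np.c_[W@u,W[:,2]]
        c=W.mean(0);v=np.linalg.svd(W-c)[2][0];v*=np.sign(v[0]);print(nm,k,ce,c,"pitch",np.degrees(np.arctan2(v[1],v[0])),"range",W.min(0),W.max(0))
E
```

```text
clock: 11.68
tcp_pos: [0.4491, -0.103, 0.1796]
orientation: [-0.0, 0.157, 0.988, -0.0]
wrist_force: [0.6, -0.1, -0.6]
finger_gap: 0.0111
grip_force: 108.0
t 11.675 pos [ 0.4491 -0.103   0.1796] phi 161.9 F [ 0.6 -0.1 -0.6] gap 0.0111 j [-0.4   0.13 -0.37  1.07 -0.   -0.08]
delta [-0.0986, -0.0004, 0.0296] [-0.0002, -0.0002, -0.0017] rows 1.6466594018590996 0.00926949326462561
crop origins 283 146 275 233
pale 179 [293.0168 172.7654] [-0.0851 -0.0083] pitch 2.901771201498265 range [-0.1274 -0.0217] [-0.044  0.005]
```

```bash
python3 nudge.py '[[0,0,0,0,0,-0.18],[0,0,0,0,0,-0.36],[-0.01,-0.005,0,0,0,-0.54],[-0.02,0.005,0,0,0,-0.72],[-0.03,0.015,0,0,0,-0.9],[-0.03,0.03,0,0,0,-1.08],[-0.03,0.045,0,0,0,-1.26],[-0.03,0.06,0,0,0,-1.44]]'; python3 -c "
from h import *
go(.5115,.0027,.13,280)"
```

```text
clock: 12.78
tcp_pos: [0.496, -0.0547, 0.1785]
orientation: [-0.001, -0.535, 0.845, 0.001]
wrist_force: [-1.3, -0.2, -0.7]
finger_gap: 0.0115
grip_force: 108.0
t 12.775 pos [ 0.496  -0.0547  0.1785] phi -115.25 F [-1.3 -0.2 -0.7] gap 0.0115 j [-0.27  0.21 -0.28  1.08 -0.   -1.4 ]
delta [-0.0586, 0.0104, 0.0485] [0.0025, 0.0001, -0.6153] rows 1.2284889414748663 3.2728567259693992
```

```bash
python3 nudge.py '[[-0.015,0.003,0,0,0,-0.17],[-0.03,0.006,0.01,0,0,-0.34],[-0.045,0.008,0.02,0,0,-0.51],[-0.058,0.01,0.035,0,0,-0.614],[-0.058,0.01,0.048,0,0,-0.614],[-0.058,0.01,0.048,0,0,-0.614],[-0.058,0.01,0.048,0,0,-0.614]]'
python3 - <<'E'
from h import *
from workcell import env, optics, monitor, hand_in
import pickle
np.set_printoptions(precision=4,suppress=True)
go(.5115,.0027,.107,280)
s=monitor.get_state();a=optics.read_camera("side");T=s["tcp_pos"];pickle.dump((s,a),open("g11.pkl","wb"))
x,y=proj(a,[T])[0].astype(int)
f=np.radians(100);e=np.array([np.cos(f),np.sin(f),0]);m3=np.array([-e[1],e[0],0])
for k,ce,P in sorted(blobs(mask(a,(14,60,150),(32,150,255),(x-30,y-20,x+30,y+70)),20),key=lambda t:-t[0])[:2]:
    for z in(T[2]-.0068,):
        W=plane(a,P,z)-T;print(k,ce,"along",(W@e).min(),(W@e).max(),(W@e).mean(),"lat",(W@m3).mean(),P.min(0),P.max(0))
# walls now
for k,ce,P in blobs(mask(a,(0,0,120),(180,60,255),(258,245,290,285)),10):
    W=plane(a,P,.088);r=np.array([.486,.147,.088]);print("wall",k,ce,((W-r)@e).min(),((W-r)@e).max(),((W-r)@m3).mean())
E
```

```text
clock: 13.65
tcp_pos: [0.5126, 0.0008, 0.1318]
orientation: [0.0, 0.763, -0.646, -0.0]
wrist_force: [1.4, 0.8, -0.0]
finger_gap: 0.0113
grip_force: 108.0
t 13.65 pos [0.5126 0.0008 0.1318] phi -80.5 F [ 1.4  0.8 -0. ] gap 0.0113 j [-0.16  0.27 -0.33  0.98 -0.   -1.89]
delta [-0.002, 0.0007, 0.0248] [0.0003, -0.0001, -0.0088] rows 0.39884680845047576 0.04659907297188394
195 [257.7487 267.2   ] along 0.17216507970937123 0.23358459819188818 0.20290430475192697 lat -0.026691832861595936 [252. 259.] [266. 276.]
182 [276.7143 235.7473] along 0.038035471036143506 0.1310550457773114 0.08460215659484936 lat -0.0016880305574732638 [271. 224.] [282. 248.]
wall 375 [272.1067 270.3307] -0.024530253032176118 0.054722266007488446 0.0020461527797009157
```

Run:
```python
from h import *
import pickle
np.set_printoptions(precision=0,suppress=True,linewidth=200)
d=pickle.load(open("c0.pkl","rb"))
f=np.radians(100);e=np.array([np.cos(f),np.sin(f),0]);m3=np.array([-e[1],e[0],0]);M=np.array([.486,.147,.088])
t=np.arange(-.045,-.012,.0015);print("t",t*1000)
for n in("side","top"):
  I=d[n]["image"].astype(np.float32)
  for l in(-.0165,-.0145,-.0125,.0125,.0145,.0165):
    q=proj(d[n],[M+e*k+m3*l for k in t]).astype(np.float32)
    v=cv2.remap(I,q[:,0].copy(),q[:,1].copy(),cv2.INTER_LINEAR)[:,0,2]
    print(n,l,v)
# lateral profile at along=-.02 and 0
l=np.arange(-.024,.0241,.002);print("l",l*1000)
for n in("side","top"):
  I=d[n]["image"].astype(np.float32)
  for k in(-.02,-.01):
    q=proj(d[n],[M+e*k+m3*x for x in l]).astype(np.float32)
    print(n,k,cv2.remap(I,q[:,0].copy(),q[:,1].copy(),cv2.INTER_LINEAR)[:,0,2])
```

```text
t [-45. -44. -42. -40. -39. -37. -36. -34. -33. -31. -30. -28. -27. -25. -24. -22. -21. -19. -18. -16. -15. -13.]
side -0.0165 [ 73.  72.  72.  72.  72.  72.  71.  74.  78.  84.  98. 113. 129. 146. 161. 169. 175. 174. 173. 173. 171. 171.]
side -0.0145 [ 73.  72.  72.  72.  71.  72.  72.  73.  75.  81.  90. 101. 115. 129. 140. 147. 155. 161. 166. 168. 169. 168.]
side -0.0125 [ 76.  75.  74.  75.  75.  76.  77.  77.  77.  79.  82.  85.  93. 103. 113. 123. 134. 145. 154. 160. 165. 165.]
side 0.0125 [ 75.  75.  75.  74.  73.  72.  73.  74.  82.  90. 101. 115. 131. 142. 153. 161. 167. 173. 177. 181. 181. 180.]
side 0.0145 [ 75.  75.  75.  73.  72.  70.  69.  68.  72.  78.  88. 102. 116. 127. 138. 143. 146. 149. 149. 150. 150. 150.]
side 0.0165 [ 75.  74.  73.  71.  69.  65.  62.  59.  60.  61.  69.  78.  88.  97. 105. 105. 106. 106. 108. 108. 109. 110.]
top -0.0165 [ 49.  50.  52.  53.  54.  55.  55.  55.  57.  61.  89. 139. 150. 153. 155. 158. 156. 151. 144. 147. 150. 150.]
top -0.0145 [ 49.  53.  55.  55.  55.  56.  56.  56.  58.  64.  92. 160. 174. 174. 171. 170. 167. 163. 162. 166. 17
[... 480 characters left out ...]
 148. 147. 146. 146.]
l [-24. -22. -20. -18. -16. -14. -12. -10.  -8.  -6.  -4.  -2.   0.   2.   4.   6.   8.  10.  12.  14.  16.  18.  20.  22.  24.]
side -0.02 [ 77. 106. 142. 169. 174. 154. 139. 131. 131. 132. 135. 136. 135. 133. 127. 130. 145. 164. 176. 155. 118.  78.  48.  38.  39.]
side -0.01 [ 90. 109. 144. 167. 172. 164. 165. 172. 169. 158. 146. 141. 139. 136. 135. 141. 167. 185. 186. 166. 127.  89.  65.  57.  56.]
top -0.02 [ 71.  60.  60. 120. 162. 161. 147. 151. 164. 158. 141. 135. 134. 135. 135. 131. 115. 139. 169. 178. 159. 107.  60.  60.  59.]
top -0.01 [ 66.  63.  65. 114. 161. 165. 152. 160. 174. 163. 141. 134. 136. 135. 136. 132. 143. 167. 180. 177. 155. 104.  57.  58.  59.]
```

```bash
python3 -c "
from h import *
go(.4948,.1027,.109,280)"
```

```text
t 13.7 pos [0.5128 0.0008 0.1322] phi -80.49 F [1.  0.8 0.2] gap 0.0113 j [-0.15  0.26 -0.33  0.98 -0.   -1.89]
delta [-0.1035, 0.001, 0.0231] [-0.0004, -0.0004, -0.0086] rows 1.697132479991897 0.045676945941020224
```

```bash
python3 nudge.py '[[0,0.0,0.012,0,0,-0.009],[0,0.0,0.023,0,0,-0.009],[-0.025,0.001,0.023,0,0,-0.009],[-0.05,0.001,0.023,0,0,-0.009],[-0.075,0.001,0.023,0,0,-0.009],[-0.1,0.001,0.023,0,0,-0.009],[-0.1035,0.001,0.023,0,0,-0.009],[-0.1035,0.001,0.023,0,0,-0.009]]'; python3 -c "
from h import *
go(.4948,.1027,.0908,280)"
```

```text
clock: 14.7
tcp_pos: [0.4943, 0.103, 0.1084]
orientation: [0.0, 0.767, -0.642, 0.0]
wrist_force: [-0.9, 0.2, -0.5]
finger_gap: 0.0113
grip_force: 108.0
t 14.7 pos [0.4943 0.103  0.1084] phi -79.87 F [-0.9  0.2 -0.5] gap 0.0113 j [ 0.05  0.27 -0.38  0.92 -0.   -1.7 ]
delta [0.0004, -0.0005, 0.0176] [0.0005, -0.0004, 0.0022] rows 0.2810575021444788 0.012251695499950931
```

```bash
python3 nudge.py '[[0,0,0.006,0,0,0],[0,0,0.011,0,0,0],[0,0,0.0145,0,0,0],[0,0,0.0145,0,0,0]]'; python3 nudge.py '[[0,0,0.0015,0,0,0],[0,0,0.003,0,0,0],[0,0,0.003,0,0,0]]'; python3 -c "
from h import *
go(.4948,.1027,.0908,280)"
```

```text
clock: 15.2
tcp_pos: [0.4941, 0.1029, 0.0938]
orientation: [0.0, 0.766, -0.642, -0.0]
wrist_force: [0.6, 0.7, 0.3]
finger_gap: 0.0111
grip_force: 108.0
clock: 15.58
tcp_pos: [0.4946, 0.1032, 0.0915]
orientation: [-0.0, 0.767, -0.642, 0.0]
wrist_force: [0.7, -0.7, 0.9]
finger_gap: 0.0112
grip_force: 108.2
t 15.575 pos [0.4946 0.1032 0.0915] phi -79.89 F [ 0.7 -0.7  0.9] gap 0.0112 j [ 0.05  0.29 -0.4   0.87 -0.   -1.7 ]
delta [0.0005, -0.0001, 0.0007] [-0.0005, -0.0003, 0.0019] rows 0.013163158261495892 0.010581387880707043
```

Before letting go, lower to contact, then check the tip position.

```bash
python3 nudge.py '[[0,0,0.001,0,0,0],[0,0,0.0015,0,0,0],[0,0,0.0015,0,0,0]]'; python3 nudge.py '[[0,0,0,0,0,0],[0,0,0,0,0,0],[0,0,-0.02,0,0,0],[0,0,-0.07,0,0,0],[0,0,-0.13,0,0,0],[0.06,0,-0.16,0,0,0],[0.12,0,-0.16,0,0,0],[0.17,0,-0.16,0,0,0]]' 0.034; python3 -c "
from h import *
go(.45,-.25,.25,280)"
```

```text
clock: 15.95
tcp_pos: [0.4947, 0.1031, 0.0911]
orientation: [-0.0, 0.767, -0.642, 0.001]
wrist_force: [-3.4, -1.6, 9.4]
finger_gap: 0.0111
grip_force: 109.4
clock: 16.95
tcp_pos: [0.5249, -0.0661, 0.2504]
orientation: [-0.0, 0.767, -0.642, 0.001]
wrist_force: [0.0, -0.5, -0.9]
finger_gap: 0.0336
grip_force: 0.0
t 16.95 pos [ 0.5249 -0.0661  0.2504] phi -79.89 F [ 0.  -0.5 -0.9] gap 0.0336 j [-0.28  0.22 -0.08  1.26 -0.   -2.02]
delta [0.1679, 0.106, 0.0004] [-0.0016, -0.0009, 0.0019] rows 3.177696497366571 0.014185794592463082
```

```bash
python3 nudge.py '[[0.05,0.03,0,0,0,0],[0.1,0.06,0,0,0,0],[0.15,0.09,0,0,0,0],[0.168,0.106,0,0,0,0],[0.168,0.106,0,0,0,0]]' | head -2
python3 - <<'E'
from h import *
from workcell import env, optics, monitor, hand_in
import pickle
np.set_printoptions(precision=0,suppress=True,linewidth=220)
c={n:optics.read_camera(n) for n in("side","top")};pickle.dump(c,open("f1.pkl","wb"))
f=np.radians(100);e=np.array([np.cos(f),np.sin(f),0]);m3=np.array([-e[1],e[0],0]);M=np.array([.4867,.1487,.088])
d=pickle.load(open("c0.pkl","rb"))
for nm,D in(("before",d),("after",c)):
 for n in("side","top"):
  I=D[n]["image"].astype(np.float32)
  def line(P): q=proj(D[n],P).astype(np.float32);return cv2.remap(I,q[:,0].copy(),q[:,1].copy(),cv2.INTER_LINEAR)[:,0]
  t=np.arange(-.092,.021,.003)
  for l in(-.004,0,.004): print(nm,n,"l",l,"R along",line([M+e*k+m3*l for k in t])[:,0])
  l=np.arange(-.022,.0221,.002)
  for k in(-.065,-.04,-.01): print(nm,n,"lat at",k,line([M+e*k+m3*x for x in l])[:,0])
print((t*1000),(l*1000))
# dark blob in both
for n,hh in(("side",.084),("top",.088)):
  x,y=proj(c[n],[M-e*.05])[0].astype(int)
  roi=(x-25,y-25,x+25,y+25)
  for k,ce,P in sorted(blobs(mask(c[n],(0,60,10),(12,255,75),roi)|mask(c[n],(170,60,10),(180,255,75),roi),20),key=lambda q:-q[0])[:3]:
    W=plane(c[n],P,hh)-M;print(n,k,ce,"along",((W@e).min()*1e3).round(1),((W@e).max()*1e3).round(1),"lat",((W@m3).mean()*1e3).round(1))
E
```

```text
clock: 17.58
tcp_pos: [0.4485, -0.2496, 0.2493]
before side l -0.004 R along [189. 189. 188. 188. 190. 196. 209. 220. 228. 232. 234. 233. 233. 234. 235. 235. 235. 234. 234. 234. 234. 234. 233. 233. 234. 235. 236. 236. 236. 238. 238. 236. 228. 196. 161. 144. 139. 138.]
before side l 0 R along [185. 184. 184. 185. 188. 197. 212. 223. 226. 228. 229. 231. 234. 235. 236. 237. 236. 236. 236. 236. 236. 236. 236. 236. 236. 236. 236. 236. 237. 238. 238. 236. 223. 191. 146. 129. 126. 127.]
before side l 0.004 R along [183. 183. 183. 184. 184. 190. 202. 216. 221. 223. 225. 227. 228. 226. 226. 227. 229. 229. 228. 228. 228. 230. 230. 230. 230. 230. 231. 231. 233. 235. 236. 234. 221. 192. 150. 129. 127. 128.]
before side lat at -0.065 [190. 189. 189. 190. 192. 197. 207. 222. 230. 232. 230. 228. 227. 223. 213. 198. 194. 195. 197. 197. 196. 195. 194.]
before side lat at -0.04 [192. 194. 194. 194. 192. 193. 202. 217. 229. 234. 236. 236. 236. 229. 213. 197. 189. 193. 193. 188. 177. 164. 159.]
before side lat at -0.01 [207. 213. 221. 220. 207. 203. 213. 228. 234. 236. 236. 236. 236. 232. 222. 216. 220.
[... 2915 characters left out ...]
02. 102. 102. 104. 105. 104. 108. 112. 113. 112. 114. 114. 115.]
after top lat at -0.04 [ 90.  91.  91.  93.  95.  93.  96.  97. 103. 110. 114. 114. 113. 115. 114. 108. 105. 104. 105. 106. 105. 104. 104.]
after top lat at -0.01 [108. 106. 124. 176. 202. 187. 189. 203. 184. 140. 118. 116. 115. 113. 113. 125. 183. 209. 210. 202. 165. 111.  91.]
[-92. -89. -86. -83. -80. -77. -74. -71. -68. -65. -62. -59. -56. -53. -50. -47. -44. -41. -38. -35. -32. -29. -26. -23. -20. -17. -14. -11.  -8.  -5.  -2.   1.   4.   7.  10.  13.  16.  19.] [-22. -20. -18. -16. -14. -12. -10.  -8.  -6.  -4.  -2.   0.   2.   4.   6.   8.  10.  12.  14.  16.  18.  20.  22.]
side 31 [275. 253.] along -71.5 -18.5 lat -0.1
```

The top view says the temple's middle lies ~3 mm short of the channel's middle; both views agree that it is flat. Take the dark half again and slide it 3 mm towards the wheel.

```bash
python3 nudge.py '[[-0.06,-0.03,0,0,0,0],[-0.12,-0.055,0,0,0,0],[-0.18,-0.08,0,0,0,0],[-0.24,-0.1,0,0,0,0],[-0.3,-0.106,0.03,0,0,0],[-0.336,-0.106,0.06,0,0,0],[-0.336,-0.106,0.09,0,0,0],[-0.336,-0.106,0.09,0,0,0]]'; python3 nudge.py '[[0,0,0,0,0,0],[0,0,0,0,0,0]]' | head -2;  python3 -c "
from h import *
go(.4947,.1031,.0915,280)"
```

```text
clock: 18.68
tcp_pos: [0.4923, 0.1033, 0.1577]
orientation: [0.002, 0.768, -0.641, -0.002]
wrist_force: [-0.5, 0.8, 0.1]
finger_gap: 0.0338
grip_force: 0.0
clock: 18.92
tcp_pos: [0.4959, 0.101, 0.1613]
t 18.925 pos [0.4959 0.101  0.1613] phi -79.93 F [-0.2 -0.2 -0.7] gap 0.0343 j [ 0.04  0.23 -0.3   1.04 -0.   -1.7 ]
delta [-0.0024, 0.001, 0.0698] [-0.0027, -0.0004, 0.0012] rows 1.1179672459130463 0.015772723181321696
```

```bash
python3 nudge.py '[[-0.001,0.001,0.035,0,0,0],[-0.001,0.001,0.065,0,0,0],[-0.001,0.001,0.07,0,0,0],[-0.001,0.001,0.07,0,0,0]]'; python3 nudge.py '[[0,0,0,0,0,0],[0,0,0,0,0,0],[0,0,0,0,0,0],[0,0,0,0,0,0]]' 0.0 40; python3 nudge.py '[[-0.001,0,-0.001,0,0,0],[-0.002,0,-0.001,0,0,0],[-0.003,0,-0.001,0,0,0],[-0.003,0,0,0,0,0],[-0.003,0,0,0,0,0]]'
```

```text
clock: 19.42
tcp_pos: [0.4943, 0.1017, 0.0907]
orientation: [-0.0, 0.766, -0.642, 0.0]
wrist_force: [-0.2, 0.1, 0.1]
finger_gap: 0.0342
grip_force: 0.0
clock: 19.92
tcp_pos: [0.4949, 0.1019, 0.0912]
orientation: [-0.001, 0.767, -0.642, 0.001]
wrist_force: [0.2, -1.6, 6.8]
finger_gap: 0.0127
grip_force: 42.6
clock: 20.55
tcp_pos: [0.4937, 0.1046, 0.091]
orientation: [-0.0, 0.767, -0.642, 0.001]
wrist_force: [-0.8, -3.9, 11.3]
finger_gap: 0.0127
grip_force: 43.2
```

```bash
python3 nudge.py '[[0,0,-0.002,0,0,0],[0,0,-0.002,0,0,0],[0,0,-0.002,0,0,0],[0,0,-0.04,0,0,0],[0,0,-0.09,0,0,0],[0.04,0,-0.13,0,0,0],[0.1,0,-0.16,0,0,0],[0.16,0,-0.16,0,0,0]]' 0.034; python3 nudge.py '[[0.06,0.035,0,0,0,0],[0.12,0.07,0,0,0,0],[0.17,0.106,0,0,0,0],[0.17,0.106,0,0,0,0],[0.17,0.106,0,0,0,0]]' | head -2
python3 - <<'E'
from h import *
from workcell import env, optics, monitor, hand_in
import pickle
np.set_printoptions(precision=0,suppress=True,linewidth=220)
c={n:optics.read_camera(n) for n in("side","top")};pickle.dump(c,open("f2.pkl","wb"))
f=np.radians(100);e=np.array([np.cos(f),np.sin(f),0]);m3=np.array([-e[1],e[0],0]);M=np.array([.4867,.1487,.088])
for n in("side","top"):
  I=c[n]["image"].astype(np.float32)
  def line(P): q=proj(c[n],P).astype(np.float32);return cv2.remap(I,q[:,0].copy(),q[:,1].copy(),cv2.INTER_LINEAR)[:,0]
  t=np.arange(-.09,-.069,.002);t2=np.arange(-.012,.013,.002);l=np.arange(-.022,.0221,.002)
  print(n,"tip",line([M+e*k+m3*.001 for k in t])[:,0],"boundary",line([M+e*k+m3*.001 for k in t2])[:,0])
  for s in(-.0145,.0165): print("wall B",line([M+e*k+m3*s for k in np.arange(-.04,-.02,.002)])[:,2])
  for k in(-.06,-.01): print("lat",k,line([M+e*k+m3*x for x in l])[:,0])
# bystanders: pixel change vs start
d=pickle.load(open("c0.pkl","rb"))
D=cv2.absdiff(d["top"]["image"],c["top"]["image"]).max(2)
for nm,(x,y) in dict(wax=(257,276),frame=(278,146),driver=(421,172),jar=(414,305),clip=(312,249)).items(): print(nm,(D[y-25:y+25,x-28:x+28]>60).sum())
E
```

```text
clock: 21.55
tcp_pos: [0.5223, -0.052, 0.2523]
orientation: [-0.001, 0.767, -0.641, 0.002]
wrist_force: [0.2, 0.2, 1.1]
finger_gap: 0.0345
grip_force: 0.0
clock: 22.18
tcp_pos: [0.446, -0.2372, 0.2494]
side tip [192. 193. 192. 188. 180. 164. 144. 118.  96.  83.  74.] boundary [ 82.  97. 115. 136. 160. 187. 212. 229. 235. 234. 222. 208. 193.]
wall B [ 76.  76.  78.  82.  97. 116. 135. 155. 167. 175.]
wall B [ 74.  72.  71.  75.  84.  98. 111. 124. 132. 135.]
lat -0.06 [199. 198. 199. 201. 202. 203. 193. 169. 136. 100.  81.  74.  74.  78. 107. 148. 181. 202. 207. 206. 205. 204. 204.]
lat -0.01 [216. 220. 228. 227. 217. 211. 210. 207. 172. 135. 107.  97.  96. 100. 125. 168. 221. 233. 225. 196. 155. 125. 119.]
top tip [164. 162. 158. 152. 133. 101.  95. 100. 112. 115. 114.] boundary [115. 115. 113. 114. 111. 134. 192. 209. 210. 174. 138. 131. 131.]
wall B [ 54.  54.  54.  57.  73. 156. 167. 170. 175. 173.]
wall B [ 59.  59.  59.  59.  82. 148. 158. 159. 164. 170.]
lat -0.06 [152. 129. 139. 149. 154. 152. 139. 125. 122. 111. 105. 104. 106. 106. 107. 107. 108. 111. 114. 114. 115. 117. 115.]
lat -0.01 [106. 104. 122. 175. 202. 187. 187. 203. 192. 156. 126. 115. 114. 114. 113. 116. 148. 196. 209. 202. 164. 110.  90.]
wax 0
frame 0
driver 0
jar 684
clip 0
```

```bash
python3 -c "
from workcell import env, optics, monitor, hand_in
print(hand_in())"
```

```text
the job is handed in; nothing more can be done
None
```

The temple has been turned end for end via the spring clip and lies flat in the channel, pale half towards the wheel, its middle within about 1 mm of the channel's middle by the cameras; the job was handed in at about 22 s.

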